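Put the clay-stamp case right

TASK

Swing the hasp off the lid of the stamp case and press the release button so that the lid springs fully open, then take out the square-footed stamp that got in by mistake and stand it in the plywood tray, and put every round stamp from the sheet of paper into the case, one upright in each free compartment, flat on its floor; the square stamp on the sheet stays there. When the case is loaded, shut the lid until the catch holds it and swing the hasp fully back over the lid; do not disturb the mug, the bottle, the hand tool and the plaster figure.

Things in the scene. Friction and masses are not known exactly. Their poses are not given: they have to be found in the camera images.
- case: Wooden clamshell case, fixed. Origin: centre of its underside; x from its front (button) to its back (hinge), y along its length, z up. Tray 117 (x) x 172 (y) mm, rim 22 mm high, walls 6, inner floor 6 mm up. Six compartments 50 x 50 mm, centres at x = -27.5, 27.5 and y = -55, 0, 55 mm, dividers 5 mm thick, tops 18 mm up. Shut it is 66.5 mm high; the shut lid clears standing stamps.
- lid (a joint): Opening angle of the case's lid (rad): 0 shut, 1.85 at its open stop, leaning back a little past upright. A spring drives it open from any angle once the catch lets go; about 2 N at the free edge swings it back. Pushed down to 0 it snaps under the catch by itself (about 8 N on the top near the front edge) and stays shut.
- lid_hinge (a point): Point on the lid's hinge line, middle of the case's back edge (case x = 58.5 mm, 22.5 mm above the bench); the line runs along the case's y. The lid is a box shell open below: 117 mm from hinge to front edge, 172 mm long, outer top face 44 mm from the hinge plane, walls 6 mm.
- lid_press (a point): Point on the outer top face of the lid, 108 mm from the hinge line and midway along; moves with the lid.
- release (a joint): Angle of the spring-loaded release button (rad): 0 at rest, 0.25 fully pressed; the catch lets the lid go at about 0.15. Fully down takes 3 to 4 N.
- release_top (a point): Centre of the top of the release button, a round brass cap 20 mm across in front of the case (96 mm in front of the case's centre, 26 mm above the bench at rest) on a rocker; pressed straight down it travels 8 mm. The steel catch, up to 42 mm high, stands 22 to 32 mm behind it.
- hasp (a joint): Angle of the hasp (rad): 0 fully over the lid, its hooked end around the stud (catch) that stands 10 mm above the lid's top; grows as it swings off, anticlockwise from above; clear of the lid from about 1.4, stop at 2.1. Stays where it is left (about 1 N at the knob moves it).
- hasp_pivot (a point): Vertical pivot of the hasp, on a post beside the case's -y end (case x = -20, y = -98 mm, underside of the strap 68.5 mm above the bench).
- hasp_knob (a point): Upright round knob on the hasp strap, 12 mm across and 28 mm tall (72.5 to 100.5 mm above the bench), 30 mm from the pivot; the point is 86.5 mm above the bench. At angle 0 the strap points from the pivot along the case's +y; the flat strap is 12 mm wide and 66 mm long.
- kit1_mid (a point): Round clay stamp, plain turned wood: a disc foot 38 mm across and 14 mm high with a plain round handle 22 mm across standing on it, 52 mm high overall, 50 g. The point is at its centre, 26 mm above its underside. Stands in the case at the start; absent in some runs.
- kit2_mid (a point): Round clay stamp, plain turned wood: a disc foot 38 mm across and 14 mm high with a plain round handle 22 mm across standing on it, 52 mm high overall, 50 g. The point is at its centre, 26 mm above its underside. Stands in the case at the start; absent in some runs.
- odd_mid (a point): Square clay stamp, same plain wood: a square foot 34 x 34 mm, 14 mm high, with a flat upright grip on it, 34 mm long (along its x) and 12 mm thick (along its y), 52 mm high overall, 50 g. The point is at its centre, 26 mm above its underside. The wrong one: it stands in the case at the start.
- stock1_mid (a point): Round clay stamp, plain turned wood: a disc foot 38 mm across and 14 mm high with a plain round handle 22 mm across standing on it, 52 mm high overall, 50 g. The point is at its centre, 26 mm above its underside. Stock: stands on the paper sheet on the bench at the start; absent in some runs.
- stock2_mid (a point): Round clay stamp, plain turned wood: a disc foot 38 mm across and 14 mm high with a plain round handle 22 mm across standing on it, 52 mm high overall, 50 g. The point is at its centre, 26 mm above its underside. Stock: stands on the paper sheet on the bench at the start; absent in some runs.
- stock3_mid (a point): Round clay stamp, plain turned wood: a disc foot 38 mm across and 14 mm high with a plain round handle 22 mm across standing on it, 52 mm high overall, 50 g. The point is at its centre, 26 mm above its underside. Stock: stands on the paper sheet on the bench at the start; absent in some runs.
- stock4_mid (a point): Round clay stamp, plain turned wood: a disc foot 38 mm across and 14 mm high with a plain round handle 22 mm across standing on it, 52 mm high overall, 50 g. The point is at its centre, 26 mm above its underside. Stock: stands on the paper sheet on the bench at the start; absent in some runs.
- spare_mid (a point): Square clay stamp, same plain wood: a square foot 34 x 34 mm, 14 mm high, with a flat upright grip on it, 34 mm long (along its x) and 12 mm thick (along its y), 52 mm high overall, 50 g. The point is at its centre, 26 mm above its underside. Stands on the paper sheet among the stock, and is to be left there.
- tray: Plywood tray 120 x 120 mm, rim 16 mm high, walls 5 mm, inner floor 5 mm above the bench, empty, fixed. Origin: centre of its underside.
- mug: White mug, 80 mm across, 90 mm high, handle at its +y; origin at its underside. Bystander.
- spray: Green glass bottle, 60 mm across, 170 mm high; origin at its underside. Bystander.
- chisel: Hand tool with a handle lying on the bench, 200 mm long along its x, yellow handle. Bystander.
- maquette: Small plaster figure on a round foot, 60 mm across, 112 mm high; origin at its underside. Bystander.

How it is judged:
By the outcome, as a careful person would: the job done as asked, in the order asked, and still so for the second after the job is handed in, with the robot touching nothing.
Of kit1, kit2 only 1 to 2 are there at a start; the rules pass over those that are not, and their reading is None.
Of stock1, stock2, stock3, stock4 only 2 to 4 are there at a start; the rules pass over those that are not, and their reading is None.
At some moment in a run one of stock1, stock2, stock3, stock4 may be knocked a few centimetres aside while the robot is not near it.
It also fails if it takes over 210 s, if anything falls off the work surface, if the arm or the gripper's body presses on something with over 40 N, if the wrist force passes 120 N, or if a joint passes its speed limit or range.

ROBOT

A 6-joint arm with a two-finger parallel gripper is mounted at the origin on the work surface. World frame = base frame: x ahead of the robot, y to its left, z up, the work surface at z = 0. Lengths are in m, angles in degrees, forces in N, time in s.
With the tool pointing down it reaches from about 0.4 to 0.825 m from the base axis. Payload 7 kg.
Tool frame: the origin (TCP) lies midway between the tips of the shut fingers; the grasp point (between the pads) lies ctrl.tcp_to_grasp behind it (ctrl.tcp_to_grasp is the distance from the TCP to the grasp point, in m); z points along the fingers, y is the line along which they close (so a half turn about z gives the same grasp; the last joint's range is limited). The gripper opens to 88 mm and grips with 3 to 60 N. Pads are 19 mm wide; open, the fingers measure 130 mm over their backs; the gripper's body (78 mm by 193 mm) begins 47 mm behind the grasp point.
Start: joints at [-55.743, 20.546, 0.682, 0, -70.136, -16.507], TCP at [0.206, -0.643, 0.195] pointing down, gripper open.
Joint ranges: [-176.03, 176.03], [-82.01, 121.73], [-58.28, 71.71], [-173.87, 95.51], [-174.79, -0.11], [-173.66, 173.66]. Speed limits (degrees/s): [136.94, 136.94, 172.46, 180, 180, 180].

INTERFACE

Orientations are given as [roll, pitch, yaw] about the fixed x, y, z axes, in that order (R = Rz(yaw) Ry(pitch) Rx(roll)).
In Python, from plant import ctrl, imaging, close_job gives the robot as it stands.
- The arm moves only by the shell command python3 -m crank 'ROWS'. ROWS is JSON, a list of rows, each a list of 3 entries, a list of its own where there are three numbers: the shift along the world's x, y, z in m, then the turn, a rotation vector about the world's x, y, z in degrees, then the opening, from -1 (shut) to 1 (fully open), so that 0 is half open. A call has 1 to 12 rows; each row shifts and turns the commanded pose from where the row before left it; what a row does not reach is not made up. A row lasts 1/10 s, in which the tool goes at most 50 mm and 8.59 degrees, less where a joint would pass 70% of its speed; a pose out of reach is approached as far as the arm can. A call is refused whole if a number of a shift passes 0.05 or a number of a turn 8.59, either way. A call with a gripper value outside its range is refused whole. The fingers move at their own pace and stop on an object; the grip force is fixed at half the most. Time passes only in rows, so rows that do not move let the fingers close. It gives the time, the measured TCP pose, the force, the opening and the grip force at its end, in the units of the state.
- ctrl.get_obs(): the state, without advancing time (a new reading comes with each control period).
- imaging.snapshot(name): name is "scene" or "side" or "wrist"; returns (picture, depth): 384x512x3 uint8, blue, green, red; 384x512 float32, m along the optical axis (not along the pixel's ray), 0 where there is no reading.
- imaging.camera_model(name): a dict with "mtx" (3x3 intrinsics, pixels), "R" (3x3) and "t" (3): a world point X has camera coordinates R X + t. Camera axes: x right, y down, z forward; pixel columns grow to the right and rows downward; lengths in m; the calibration is good to about 2 mm. A picture is of the moment at which its call begins: read the wrist's pose just before it. camera_model takes no time and is no camera call; for the wrist camera it gives the pose at the moment of the call.
- close_job(): hands the job in; it is judged then, once.
The state is a dict: "clock": time; "joint_pos": joint angles; "qvel": joint speeds; "tau": joint torques, N m; "tool_pos": TCP position; "orientation": TCP orientation; "force": force on the tool from outside, world axes, zero at the start; "moment": the same for the moment, N m; "opening": finger opening in m; "gripper_force": force on a finger pad.
Only numpy, scipy, OpenCV 4.12 (cv2) and the standard library are available. Lean on these libraries where they do the work, as an engineer would, in place of code of your own. Each camera call takes 0.05 s, during which the arm holds its last target. There are 200 camera calls.

## Working session

There is one attempt and no reset: what is moved stays moved. The work goes in short steps, Python scripts to look and compute and a shell command to move; the robot and the scene stay as the last step left them, time stands still between calls to the robot, and variables do not carry over. Pictures are saved under pics/ and viewed, at most 14 in all, crops included, and the job is handed in when it is done.

```bash
ls; mkdir -p pics; python3 - <<'E'
from plant import ctrl, imaging
import cv2,numpy as np
print(ctrl.get_obs(), ctrl.tcp_to_grasp)
for n in("scene","side"):
    p,d=imaging.snapshot(n); cv2.imwrite(f"pics/{n}0.png",p); np.save(f"pics/{n}0d.npy",d)
    c=imaging.camera_model(n); print(n,c["mtx"],c["R"],c["t"])
    print((-c["R"].T@c["t"]))
E
```

```text
pics
{'clock': 0.0, 'joint_pos': array([-5.57431212e+01,  2.05920351e+01,  6.33715992e-01, -2.12347849e-02,
       -7.01348481e+01, -1.65076020e+01]), 'qvel': array([ 0.05088607, -0.03553751, -0.10425395, -0.03410276, -0.02025267,
       -0.01298745]), 'tau': array([-5.81727954e-05, -5.82714736e+01,  2.93064737e+01,  6.99727044e+00,
        6.98617485e-03, -1.70139865e-04]), 'tool_pos': array([ 0.20559675, -0.64236095,  0.19451201]), 'orientation': array([ 1.79905000e+02, -7.33635684e-03, -1.62257949e+02]), 'force': array([0.34118215, 0.37757965, 0.22943676]), 'moment': array([-0.07218624,  0.00075129,  0.01619826]), 'gripper_force': 0.0, 'opening': 0.0879508569143011} 0.0188
scene [[385.49196301   0.         252.07630438]
 [  0.         385.49196301 195.42109632]
 [  0.           0.           1.        ]] [[-0.22698036  0.97389352 -0.00336747]
 [ 0.70657467  0.16229612 -0.68877588]
 [-0.67024783 -0.15871796 -0.72496652]] [ 0.14461797 -0.28819906  1.58160836]
[1.29652918 0.15696074 0.94859554]
side [[366.24529818   0.         260.06455424]
 [  0.         366.24529818 192.24160728]
 [  0.           0.           1.        ]] [[-9.87045071e-01 -1.60443021e-01  2.52535235e-04]
 [-8.22197026e-02  5.04462549e-01 -8.59510010e-01]
 [ 1.37774988e-01 -8.48395882e-01 -5.11118851e-01]] [0.52596937 0.13285226 1.11641376]
[0.37626466 0.96452996 0.68467513]
```

View pics/scene0.png

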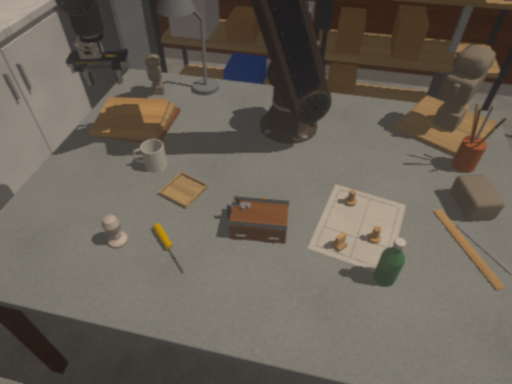

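View pics/side0.png

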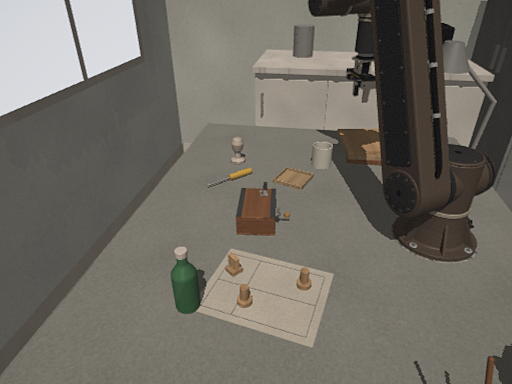

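The scene view shows the case at about (260,220), hasp at (240,205), tray (184,190) and the sheet with stamps at (351,199), (376,235) and (341,241). The side view shows the grip at (234,265) is the flat (square) one and the button is at (287,215), so the case's front faces the robot. Now measuring with the depth.

```bash
cat > h.py <<'E'
from plant import ctrl, imaging
import cv2,numpy as np
def cloud(n,shot=None):
    c=imaging.camera_model(n); p,d=shot or imaging.snapshot(n)
    v,u=np.mgrid[:384,:512]; K=c["mtx"]
    X=np.stack([(u-K[0,2])/K[0,0]*d,(v-K[1,2])/K[1,1]*d,d],-1)
    W=(X-c["t"])@c["R"]; W[d<=0]=np.nan
    return p,W
def blobs(W,lo,hi,box,amin=6):
    m=(W[...,2]>lo)&(W[...,2]<hi)&(W[...,0]>box[0])&(W[...,0]<box[1])&(W[...,1]>box[2])&(W[...,1]<box[3])
    n,l,s,_=cv2.connectedComponentsWithStats(m.astype(np.uint8))
    return [(l==i) for i in range(1,n) if s[i,4]>=amin]
def rect(P):
    (c,s,a)=cv2.minAreaRect((P[:,:2]*1000).astype(np.float32)); return np.round(c,1),np.round(s,1),round(a,1)
def proj(n,P):
    c=imaging.camera_model(n); q=c["R"]@np.asarray(P)+c["t"]; q=c["mtx"]@q; return q[:2]/q[2]
E
python3 - <<'E'
from h import *
for n in("scene","side"):
    p=cv2.imread(f"pics/{n}0.png"); d=np.load(f"pics/{n}0d.npy"); _,W=cloud(n,(p,d))
    print(n)
    for lo,hi in((.06,.072),(.02,.058),(.072,.2)):
      for b in blobs(W,lo,hi,(.35,.95,-.5,.6)):
        P=W[b]; v,u=np.nonzero(b); print(lo,'px',u.mean().round(),v.mean().round(),'n',len(P),rect(P),'zmax',P[:,2].max().round(3), 'mean',P.mean(0).round(3))
s=cv2.imread("pics/scene0.png")[180:260,160:420]; t=cv2.imread("pics/side0.png")[150:330,170:350]
cv2.imwrite("pics/c1.png",np.vstack([cv2.resize(s,(780,240),interpolation=2),cv2.resize(cv2.copyMakeBorder(t,0,0,0,215,0),(780,355),interpolation=2)]))
E
```

```text
scene
0.06 px 135.0 152.0 n 11 (array([ 368.7, -487.8]), array([ 5.2, 16.4]), 8.2) zmax 0.072 mean [ 0.369 -0.489  0.067]
0.06 px 154.0 157.0 n 59 (array([ 373.3, -420.3]), array([25.8, 74.1]), 17.0) zmax 0.072 mean [ 0.376 -0.414  0.066]
0.06 px 260.0 214.0 n 1686 (array([545. ,  -6.3]), array([124.1, 188.8]), 6.1) zmax 0.072 mean [0.549 0.004 0.066]
0.06 px 114.0 231.0 n 32 (array([ 709.4, -394.2]), array([11. , 38.1]), 46.4) zmax 0.072 mean [ 0.711 -0.394  0.066]
0.06 px 387.0 271.0 n 65 (array([664.8, 377.7]), array([59. , 27.3]), 70.3) zmax 0.072 mean [0.669 0.376 0.066]
0.02 px 152.0 162.0 n 199 (array([ 373. , -442.7]), array([ 37.6, 111.2]), 4.4) zmax 0.058 mean [ 0.375 -0.427  0.038]
0.02 px 352.0 195.0 n 69 (array([379.9, 274.3]), array([20. , 20.6]), 35.8) zmax 0.056 mean [0.383 0.274 0.041]
0.02 px 263.0 198.0 n 9 (array([442.9,  -8.3]), array([ 6.1, 13.2]), 8.2) zmax 0.027 mean [ 0.444 -0.009  0.024]
0.02 px 229.0 211.0 n 34 (array([540.6, -95.6]), array([11.4, 13.4]), 21.7) zmax 0.055 mean [ 0.54  -0.096  0.04 ]
0.02 px 162.0 234.0 n 169 (array([ 658.6, -274.4]), array(
[... 2933 characters left out ...]
 0.041]
0.02 px 188.0 300.0 n 301 (array([637.6, 396. ]), array([59. , 28.7]), 28.8) zmax 0.058 mean [0.637 0.401 0.039]
0.072 px 237.0 142.0 n 111 (array([ 693.6, -400.2]), array([36.2, 42.4]), 73.0) zmax 0.113 mean [ 0.692 -0.397  0.093]
0.072 px 317.0 147.0 n 75 (array([ 368. , -430.3]), array([33.5, 82.5]), 1.1) zmax 0.092 mean [ 0.367 -0.429  0.082]
0.072 px 265.0 188.0 n 49 (array([523.8, -55.3]), array([10.1, 39.8]), 9.0) zmax 0.101 mean [ 0.525 -0.062  0.083]
0.072 px 261.0 191.0 n 9 (array([540.8, -54.4]), array([ 6.9, 13.9]), 41.3) zmax 0.079 mean [ 0.54  -0.054  0.076]
0.072 px 184.0 272.0 n 871 (array([642.5, 388.5]), array([58.8, 43.6]), 23.9) zmax 0.172 mean [0.64  0.394 0.118]
```

View pics/c1.png

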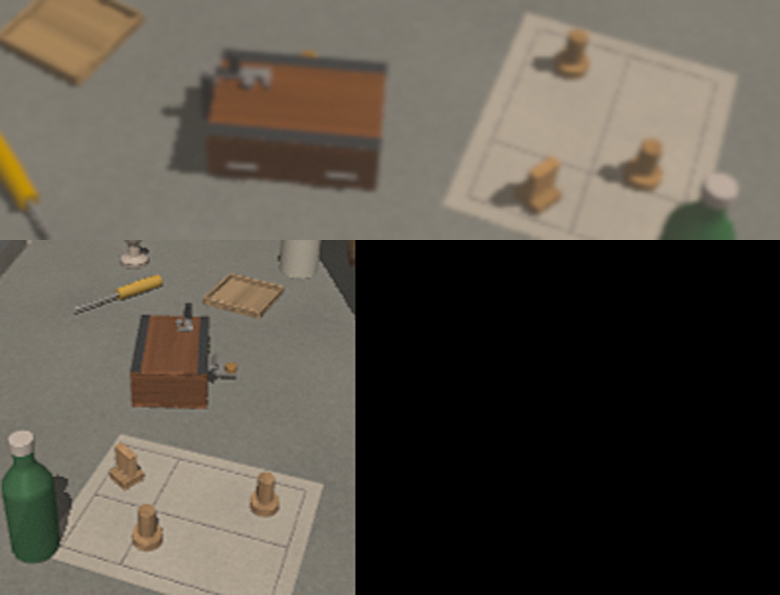

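The close-up confirms that the two round stamps are at scene (351,199) and (376,235), with the square one at (341,241); the hasp lies over the lid at its -y end. Case ≈ (0.5435, 0.001), yaw ≈ 6°. Next, the tray and the wrist camera's offset.

```bash
python3 - <<'E'
from h import *
p=cv2.imread("pics/scene0.png"); d=np.load("pics/scene0d.npy"); _,W=cloud("scene",(p,d))
hsv=cv2.cvtColor(p,cv2.COLOR_BGR2HSV)
m=(hsv[...,0]>8)&(hsv[...,0]<25)&(hsv[...,1]>90); r=np.zeros_like(m); r[165:215,150:215]=1
P=W[m&r]; print('tray',len(P),rect(P),P.mean(0))
from scipy.spatial.transform import Rotation as R
o=ctrl.get_obs(); c=imaging.camera_model("wrist"); T=R.from_euler('xyz',o["orientation"],degrees=True).as_matrix()
C=-c["R"].T@c["t"]; print('cam in tool',T.T@(C-o["tool_pos"]),'axes in tool\n',(c["R"]@T).round(3)); print(c["mtx"][0,0])
E
python3 -m crank '[[[0.05,0.05,0.01],[0,0,8.5],1],[[0.05,0.05,0.01],[0,0,8.5],1],[[0.05,0.05,0.01],[0,0,8.5],1],[[0.04,0.05,0.01],[0,0,8.5],1],[[0.03,0.05,0.01],[0,0,8.5],0],[[0.03,0.05,0.01],[0,0,8.5],0],[[0.03,0.05,0],[0,0,8.5],-0.3],[[0.03,0.05,0],[0,0,8.5],-0.5],[[0,0.05,0],[0,0,8.5],-0.55],[[0,0.05,0],[0,0,2],-0.55]]'
```

```text
tray 928 (array([ 454.6, -285.3]), array([118.6, 119.6]), 67.7) [nan nan nan]
cam in tool [ 0.08430918  0.0011688  -0.1886763 ] axes in tool
 [[-0.     1.    -0.001]
 [-0.951 -0.001 -0.31 ]
 [-0.31   0.001  0.951]]
311.95483050064746
clock: 1.1
tool_pos: [0.4438, -0.227, 0.2404]
orientation: [179.9, 0.0, -83.4]
force: [0.8, 0.6, 0.6]
opening: 0.0451
gripper_force: 0.0
```

```bash
python3 -m crank '[[[0.022,0.04,0],[0,0,0],-0.55],[[0.022,0.04,0],[0,0,0],-0.55],[[0.022,0.04,0],[0,0,0],-0.55],[[0.022,0.038,0],[0,0,0],-0.55],[[0,0,0],[0,0,0],-0.55],[[0,0,0],[0,0,0],-0.55]]'
python3 - <<'E'
from h import *
p,W=cloud("wrist"); cv2.imwrite("pics/w1.png",p)
for lo,hi in((.06,.07),(.071,.092),(.093,.11),(.02,.03)):
  for b in blobs(W,lo,hi,(.40,.68,-.16,.14),20):
    P=W[b]; v,u=np.nonzero(b); print(lo,'px',u.mean().round(),v.mean().round(),'n',len(P),rect(P),'mean',P.mean(0).round(4))
E
```

```text
clock: 1.7
tool_pos: [0.5318, -0.07, 0.2404]
orientation: [179.9, -0.0, -83.6]
force: [0.3, -0.9, 0.2]
opening: 0.0197
gripper_force: 0.0
0.06 px 233.0 201.0 n 9215 (array([543.9,  -1.4]), array([117.3, 172.2]), 6.2) mean [ 0.5447 -0.019   0.066 ]
0.071 px 250.0 148.0 n 301 (array([532.3, -89.4]), array([11.9, 35.1]), 11.1) mean [ 0.5323 -0.0898  0.0739]
0.071 px 240.0 178.0 n 84 (array([540.6, -54.4]), array([10.6, 11.5]), 6.5) mean [ 0.5405 -0.0542  0.0759]
0.071 px 251.0 184.0 n 221 (array([529.8, -47.3]), array([23.4, 26. ]), 10.8) mean [ 0.5259 -0.0462  0.0721]
0.093 px 251.0 169.0 n 98 (array([529.1, -71.7]), array([11. , 11.1]), 5.9) mean [ 0.5289 -0.0721  0.0993]
0.02 px 217.0 142.0 n 58 (array([574.9, -84.4]), array([71.2,  2.3]), 7.6) mean [ 0.5739 -0.0844  0.0241]
0.02 px 267.0 142.0 n 26 (array([510.4, -91.2]), array([29.9,  0.6]), 5.9) mean [ 0.5101 -0.0912  0.024 ]
0.02 px 303.0 204.0 n 161 (array([449. , -12.2]), array([18.9, 18.2]), 7.5) mean [ 0.4491 -0.0127  0.025 ]
```

View pics/w1.png

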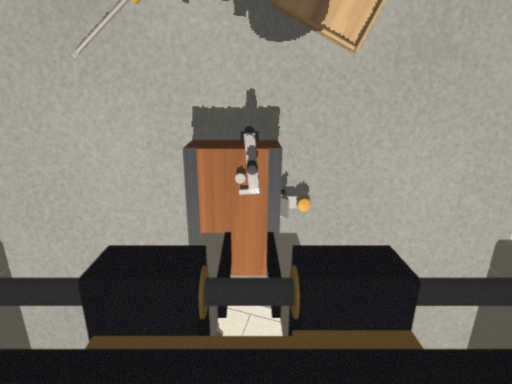

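The picture shows the case top at (233,200), the hasp knob at (251,169), stud (240,178) and button (303,204). The case measures 117.3 x 172.2 mm, centred at (0.5439,-0.0014) with yaw 6.1°, and the button and knob agree to 2 mm. Caging the knob and swinging it.

```bash
python3 -m crank '[[[-0.002,-0.0015,-0.03],[0,0,0],-0.55],[[0,0,-0.04],[0,0,0],-0.55],[[0,0,-0.04],[0,0,0],-0.55],[[0,0,-0.035],[0,0,0],-0.55],[[0,0,-0.013],[0,0,0],-0.55],[[0,0,0],[0,0,0],-0.65]]'
python3 -m crank '[[[-0.0041,-0.0007,0],[0,0,8],-0.65],[[-0.004,-0.0013,0],[0,0,8],-0.65],[[-0.0038,-0.0018,0],[0,0,8],-0.65],[[-0.0035,-0.0024,0],[0,0,8],-0.65],[[-0.0031,-0.0028,0],[0,0,8],-0.65],[[-0.0027,-0.0032,0],[0,0,8],-0.65],[[-0.0022,-0.0036,0],[0,0,8],-0.65],[[-0.0017,-0.0038,0],[0,0,8],-0.65]]'
python3 -m crank '[[[-0.0012,-0.004,0],[0,0,8],-0.65],[[-0.0006,-0.0042,0],[0,0,8],-0.65],[[0,-0.0042,0],[0,0,8],-0.65],[[0.0006,-0.0041,0],[0,0,8],-0.65],[[0.0012,-0.004,0],[0,0,8],-0.65],[[0.0017,-0.0038,0],[0,0,8],-0.65],[[0.0022,-0.0036,0],[0,0,8],-0.65],[[0,0,0],[0,0,0],-0.65]]'
python3 -c "
from plant import ctrl;print(ctrl.get_obs()['joint_pos'])"
```

```text
clock: 2.35
tool_pos: [0.5275, -0.074, 0.081]
orientation: [179.7, -0.0, -83.9]
force: [0.0, 0.6, 0.5]
opening: 0.0167
gripper_force: 0.0
clock: 3.15
tool_pos: [0.5052, -0.0929, 0.0848]
orientation: [-179.9, -0.1, -19.5]
force: [0.3, 0.5, -0.0]
opening: 0.0152
gripper_force: 0.0
clock: 3.95
tool_pos: [0.5093, -0.1209, 0.0846]
orientation: [179.9, -0.1, 36.3]
force: [-0.3, 0.4, -0.5]
opening: 0.0154
gripper_force: 0.0
[ 8.15281902e+00  1.21820184e+01 -2.70532274e+01  2.70347543e-02
 -5.06388013e+01  1.18135558e+02]
```

```bash
python3 -m crank '[[[0,0,0.04],[0,0,0],-0.6],[[0,0,0.04],[0,0,0],-0.9],[[-0.01,0.02,0.03],[0,0,-7.5],-1],[[-0.015,0.03,0],[0,0,-7.5],-1],[[-0.02,0.03,0],[0,0,-7.5],-1],[[-0.02,0.033,0],[0,0,-7.5],-1],[[0,0,0],[0,0,0],-1],[[0,0,0],[0,0,0],-1]]'
python3 - <<'E'
from h import *
p,W=cloud("wrist"); cv2.imwrite("pics/w2.png",p)
for lo,hi in((.093,.11),(.02,.03)):
  for b in blobs(W,lo,hi,(.40,.68,-.16,.14),20):
    P=W[b]; v,u=np.nonzero(b); print(lo,'px',u.mean().round(),v.mean().round(),'n',len(P),rect(P),'mean',P.mean(0).round(4))
E
```

```text
clock: 4.75
tool_pos: [0.444, -0.007, 0.1943]
orientation: [-180.0, -0.1, 6.4]
force: [-0.5, -0.5, 0.2]
opening: 0.0002
gripper_force: 0.0
0.093 px 333.0 99.0 n 161 (array([528.5, -70.5]), array([10.9, 11.4]), 73.3) mean [ 0.5285 -0.0701  0.0992]
0.02 px 254.0 162.0 n 219 (array([448.7, -10.9]), array([18.7, 19. ]), 11.0) mean [ 0.4489 -0.0109  0.0251]
```

View pics/w2.png

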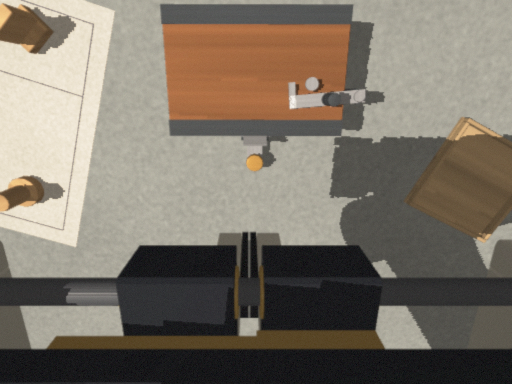

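Picture shows the hasp still at 0 (knob at (333,99)), so the cage missed it. Checking where the fingertips really are.

```bash
python3 - <<'E'
from h import *
o=ctrl.get_obs(); print(proj("wrist",o["tool_pos"]),proj("wrist",o["tool_pos"]+[0,0,.0188]))
p,W=cloud("wrist"); 
m=(abs(W[...,0]-.444)<.06)&(abs(W[...,1]+.007)<.06)&(W[...,2]>.17)&(W[...,2]<.25)
P=W[m]; print(len(P), P.min(0),P.max(0))
for z in np.arange(.18,.25,.01):
    Q=P[abs(P[:,2]-z)<.005]
    if len(Q): print(z.round(3),len(Q),Q.min(0).round(3),Q.max(0).round(3))
print(proj("wrist",[.5285,-.0701,.1]))
E
```

```text
[250.82015445 224.65490973] [250.97922158 237.42732801]
980 [ 0.44584208 -0.02071976  0.22477271] [0.45720162 0.01109579 0.24995681]
0.22 2 [ 0.453 -0.007  0.225] [ 0.454 -0.004  0.225]
0.23 333 [ 0.451 -0.021  0.225] [0.457 0.011 0.235]
0.24 550 [ 0.446 -0.021  0.235] [0.457 0.011 0.245]
0.25 95 [ 0.449 -0.011  0.245] [0.456 0.001 0.25 ]
[332.39471768  99.2490884 ]
```

```bash
python3 - <<'E'
from h import *
for n in("scene","side"):
    p,W=cloud(n); cv2.imwrite(f"pics/{n}1.png",p)
    m=(abs(W[...,0]-.444)<.04)&(abs(W[...,1]+.007)<.11)&(W[...,2]>.1)
    P=W[m]; i=np.argsort(P[:,2])[:5]; print(n,P[i].round(3)); q=proj(n,ctrl.get_obs()["tool_pos"]); print(q)
    u,v=map(int,q); a=p[v-50:v+40,u-50:u+50]; cv2.imwrite(f"pics/z{n}.png",cv2.resize(a,(400,360)))
cv2.imwrite("pics/z1.png",np.hstack([cv2.imread("pics/zscene.png"),cv2.imread("pics/zside.png")]))
E
```

```text
scene [[ 0.451 -0.001  0.222]
 [ 0.452 -0.007  0.223]
 [ 0.453  0.011  0.227]
 [ 0.456 -0.003  0.227]
 [ 0.452 -0.001  0.227]]
[263.95167749 158.79416894]
side [[0.448 0.004 0.226]
 [0.442 0.005 0.227]
 [0.433 0.005 0.228]
 [0.436 0.006 0.228]
 [0.444 0.007 0.228]]
[290.01924599 167.32601593]
```

View pics/z1.png

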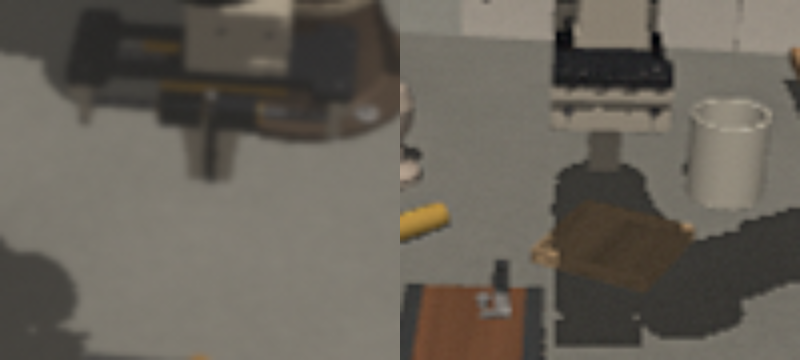

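Both cameras put the real fingertips at z ≈ 0.225 while the reported TCP is 0.194: the tips are about 30 mm short of the reported point, so the knob was passed over. I'll go 30 mm lower and check by contact.

```bash
python3 -m crank '[[[0.01,-0.007,0],[0,0,-8.2],-0.6],[[0.01,-0.007,0],[0,0,-8.2],-0.6],[[0.01,-0.007,0],[0,0,-8.2],-0.6],[[0.01,-0.007,0],[0,0,-8.2],-0.6],[[0.01,-0.007,0],[0,0,-8.2],-0.6],[[0.01,-0.007,0],[0,0,-8.2],-0.6],[[0.01,-0.007,0],[0,0,-8.2],-0.6],[[0.01,-0.007,0],[0,0,-8.2],-0.6],[[0.005,-0.008,0],[0,0,-8.2],-0.6],[[0,0,0],[0,0,-8.2],-0.6],[[0,0,0],[0,0,-8.2],-0.6],[[0,0,0],[0,0,0],-0.6]]'
python3 -m crank '[[[0,0,-0.02],[0,0,0],-0.6],[[0,0,-0.025],[0,0,0],-0.6],[[0,0,-0.025],[0,0,0],-0.6],[[0,0,0],[0,0,0],-0.6],[[0,0,0],[0,0,0],-0.6]]'
```

```text
clock: 6.15
tool_pos: [0.529, -0.0726, 0.1925]
orientation: [179.9, -0.0, -84.1]
force: [0.2, 0.2, 0.6]
opening: 0.0173
gripper_force: 0.0
clock: 6.65
tool_pos: [0.5291, -0.072, 0.1233]
orientation: [179.9, -0.0, -83.7]
force: [-0.0, 0.0, 0.6]
opening: 0.0176
gripper_force: 0.0
```

```bash
python3 -m crank '[[[0,0.001,-0.025],[0,0,0],-0.6],[[0,0,-0.025],[0,0,0],-0.6],[[0,0,-0.02],[0,0,0],-0.6],[[0,0,0],[0,0,0],-0.6],[[0,0,0],[0,0,0],-0.6]]'
python3 -m crank '[[[-0.0041,-0.0007,0],[0,0,8],-0.65],[[-0.004,-0.0013,0],[0,0,8],-0.65],[[-0.0038,-0.0018,0],[0,0,8],-0.65],[[-0.0035,-0.0024,0],[0,0,8],-0.65],[[-0.0031,-0.0028,0],[0,0,8],-0.65],[[-0.0027,-0.0032,0],[0,0,8],-0.65],[[-0.0022,-0.0036,0],[0,0,8],-0.65],[[-0.0017,-0.0038,0],[0,0,8],-0.65]]'
python3 -m crank '[[[-0.0012,-0.004,0],[0,0,8],-0.65],[[-0.0006,-0.0042,0],[0,0,8],-0.65],[[0,-0.0042,0],[0,0,8],-0.65],[[0.0006,-0.0041,0],[0,0,8],-0.65],[[0.0012,-0.004,0],[0,0,8],-0.65],[[0.0017,-0.0038,0],[0,0,8],-0.65],[[0.0022,-0.0036,0],[0,0,8],-0.65],[[0,0,0],[0,0,0],-0.65]]'
python3 -m crank '[[[0,0,0.02],[0,0,0],-0.5],[[0,0,0.04],[0,0,0],-0.5],[[0,0,0.04],[0,0,0],-0.5],[[-0.01,0.02,0.03],[0,0,-7.5],-1],[[-0.015,0.03,0],[0,0,-7.5],-1],[[-0.02,0.03,0],[0,0,-7.5],-1],[[-0.02,0.033,0],[0,0,-7.5],-1],[[0,0,0],[0,0,0],-1],[[0,0,0],[0,0,0],-1]]'
python3 - <<'E'
from h import *
p,W=cloud("wrist"); cv2.imwrite("pics/w3.png",p)
for lo,hi in((.093,.11),(.02,.03)):
  for b in blobs(W,lo,hi,(.40,.68,-.16,.14),20):
    P=W[b]; v,u=np.nonzero(b); print(lo,'px',u.mean().round(),v.mean().round(),'n',len(P),rect(P),'mean',P.mean(0).round(4))
E
```

```text
clock: 7.15
tool_pos: [0.5301, -0.0706, 0.0545]
orientation: [-179.9, -0.0, -83.8]
force: [-0.2, 1.0, -0.2]
opening: 0.0174
gripper_force: 0.0
clock: 7.95
tool_pos: [0.5054, -0.0897, 0.0554]
orientation: [-179.9, -0.2, -19.4]
force: [-0.2, 1.3, 0.2]
opening: 0.0153
gripper_force: 0.9
clock: 8.75
tool_pos: [0.5091, -0.1182, 0.055]
orientation: [179.9, -0.1, 36.3]
force: [0.3, -0.3, -0.4]
opening: 0.0152
gripper_force: 0.0
clock: 9.65
tool_pos: [0.4436, -0.0045, 0.1848]
orientation: [-180.0, -0.2, 6.3]
force: [0.5, -0.4, 0.4]
opening: 0.0005
gripper_force: 0.0
0.093 px 384.0 129.0 n 174 (array([ 507.8, -114.4]), array([11.8, 11. ]), 16.3) mean [ 0.5082 -0.1137  0.0989]
0.02 px 256.0 164.0 n 231 (array([448.4, -10.7]), array([19.1, 18.4]), 7.1) mean [ 0.4489 -0.0109  0.025 ]
```

The hasp is off (about 1.92 rad). Pressing the button now.

```bash
python3 -m crank '[[[0.001,-0.002,-0.04],[0,0,0],-1],[[0,-0.003,-0.045],[0,0,0],-1],[[0,0,-0.045],[0,0,0],-1],[[0,0,-0.038],[0,0,0],-1],[[0,0,0],[0,0,0],-1],[[0,0,-0.008],[0,0,0],-1],[[0,0,-0.004],[0,0,0],-1],[[0,0,-0.003],[0,0,0],-1],[[0,0,0],[0,0,0],-1]]'
python3 -m crank '[[[0,0,-0.003],[0,0,0],-1],[[0,0,0],[0,0,0],-1],[[0,0,0],[0,0,0],-1]]'
python3 - <<'E'
from h import *
p,W=cloud("side"); cv2.imwrite("pics/s2.png",cv2.resize(p[130:310,190:370],(600,600)))
E
```

```text
clock: 10.6
tool_pos: [0.4448, -0.0103, 0.0009]
orientation: [-180.0, -0.1, 6.3]
force: [-0.6, -0.5, 0.2]
opening: 0.0003
gripper_force: 0.0
clock: 10.9
tool_pos: [0.4442, -0.0104, -0.0027]
orientation: [-180.0, -0.0, 6.3]
force: [0.2, -0.4, 1.1]
opening: 0.0001
gripper_force: 0.0
```

View pics/s2.png

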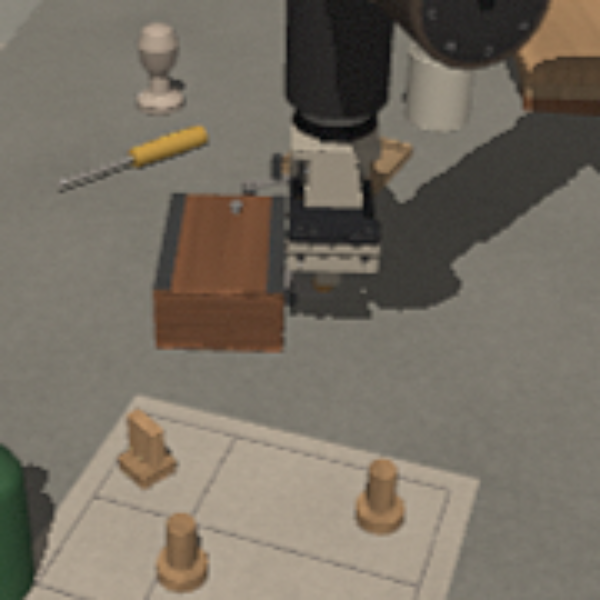

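The side picture shows the lid still shut, with the tip just touching the button (F=1.1 N at reported z -0.0027, so the tip offset is +29 mm). Pressing further.

```bash
python3 -m crank '[[[0,0,-0.004],[0,0,0],-1],[[0,0,-0.003],[0,0,0],-1],[[0,0,-0.0015],[0,0,0],-1],[[0,0,0],[0,0,0],-1],[[0,0,0],[0,0,0],-1]]'
python3 -m crank '[[[0,0,0.03],[0,0,0],-1],[[0,0,0.05],[0,0,0],-0.5],[[0,0,0.05],[0,0,0],0],[[0,0,0.05],[0,0,0],0],[[0,0,0.05],[0,0,0],0],[[0,0,0.03],[0,0,0],0],[[0,0,0],[0,0,0],0]]'
python3 - <<'E'
from h import *
p,W=cloud("wrist"); cv2.imwrite("pics/w4.png",p); np.save("pics/w4.npy",W)
R6=np.array([[np.cos(np.radians(6.1)),-np.sin(np.radians(6.1))],[np.sin(np.radians(6.1)),np.cos(np.radians(6.1))]])
for b in blobs(W,.048,.066,(.40,.68,-.16,.5),20):
    P=W[b]; v,u=np.nonzero(b); m=P.mean(0); print('px',u.mean().round(),v.mean().round(),'n',len(P),rect(P),'mean',m.round(4),'case',((m[:2]*1000-[543.9,-1.4])@R6).round(1))
E
```

```text
clock: 11.45
tool_pos: [0.4425, -0.0109, -0.012]
orientation: [180.0, 0.2, 6.3]
force: [-5.4, 1.5, 4.6]
opening: 0.0003
gripper_force: 2.9
clock: 12.15
tool_pos: [0.4469, -0.0099, 0.2532]
orientation: [-179.9, -0.5, 6.3]
force: [0.4, 0.4, -0.4]
opening: 0.0414
gripper_force: 0.0
px 177.0 10.0 n 100 (array([608.6,  89.8]), array([16.9,  6.2]), 5.2) mean [0.6062 0.0883 0.0566] case [71.5 82.6]
px 326.0 10.0 n 100 (array([627.1, -74.5]), array([18.4,  5.9]), 9.1) mean [ 0.624  -0.0738  0.0568] case [ 72.  -80.5]
px 36.0 36.0 n 381 (array([563.7, 248.8]), array([12.9, 34.6]), 49.9) mean [0.5639 0.2479 0.0513] case [ 46.4 245.8]
px 205.0 54.0 n 319 (array([565.3,  54.8]), array([20.4, 21. ]), 48.8) mean [0.5652 0.0545 0.0569] case [27.2 53.3]
px 296.0 106.0 n 320 (array([519.8, -57. ]), array([33.7, 12.1]), 9.8) mean [ 0.5202 -0.0567  0.0567] case [-29.5 -52.5]
px 330.0 98.0 n 45 (array([534.2, -95.9]), array([13.7,  5.6]), 2.0) mean [ 0.5343 -0.0947  0.0573] case [-19.4 -91.8]
px 249.0 105.0 n 261 (array([516. ,  -1.4]), array([19.6, 20.4]), 6.4) mean [ 0.516  -0.0011  0.0572] case [-27.8   3.2]
```

View pics/w4.png

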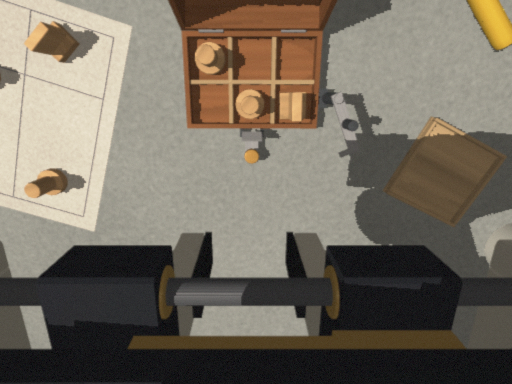

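The lid is open: round stamps at (210,57) back +y and (250,104) front middle; the odd stamp's grip is at (292,106), front -y, aligned with the case. Free compartments include the front +y, back middle and back -y ones. Fetching the odd stamp.

```bash
python3 -m crank '[[[0.02,-0.012,0],[0,0,1],-0.4],[[0.02,-0.012,0],[0,0,1],-0.4],[[0.02,-0.012,-0.02],[0,0,1],-0.4],[[0.012,-0.01,-0.03],[0,0,0.5],-0.4],[[0,0,-0.04],[0,0,0],-0.4],[[0,0,-0.04],[0,0,0],-0.4],[[0,0,-0.03],[0,0,0],-0.4],[[0,0,-0.02],[0,0,0],-0.4],[[0,0,0],[0,0,0],-0.4],[[0,0,0],[0,0,0],-0.4]]'
```

```text
clock: 13.2
tool_pos: [0.5157, -0.0567, 0.068]
orientation: [180.0, 0.1, 9.8]
force: [0.7, 0.0, -0.4]
opening: 0.026
gripper_force: 0.0
```

```bash
python3 -m crank '[[[0.004,0,-0.02],[0,0,0],-0.4],[[0,0,-0.02],[0,0,0],-0.4],[[0,0,-0.014],[0,0,0],-0.4],[[0,0,0],[0,0,0],-0.4],[[0,0,0],[0,0,0],-1],[[0,0,0],[0,0,0],-1],[[0,0,0],[0,0,0],-1],[[0,0,0],[0,0,0],-1]]'
python3 -m crank '[[[0,0,0.02],[0,0,0],-1],[[0,0,0.04],[0,0,0],-1],[[0,0,0.05],[0,0,0],-1],[[0,0,0.03],[0,0,0],-1],[[0,0,0],[0,0,0],-1]]'
```

```text
clock: 14.0
tool_pos: [0.5209, -0.0564, 0.0156]
orientation: [180.0, -0.1, 9.8]
force: [-0.2, -0.6, 3.2]
opening: 0.0117
gripper_force: 29.7
clock: 14.5
tool_pos: [0.5231, -0.0562, 0.1599]
orientation: [180.0, -0.5, 9.8]
force: [0.1, -0.2, -1.0]
opening: 0.0119
gripper_force: 29.7
```

```bash
python3 -m crank '[[[-0.005,-0.02,0],[0,0,0],-1],[[-0.008,-0.027,0],[0,0,0],-1],[[-0.008,-0.027,0],[0,0,0],-1],[[-0.008,-0.027,0],[0,0,0],-1],[[-0.008,-0.027,0],[0,0,0],-1],[[-0.008,-0.027,0],[0,0,0],-1],[[-0.008,-0.027,0],[0,0,0],-1],[[-0.008,-0.027,0],[0,0,0],-1],[[-0.006,-0.02,0],[0,0,0],-1],[[0,0,0],[0,0,0],-1],[[0,0,0],[0,0,0],-1]]'
python3 -m crank '[[[0,0,-0.03],[0,0,0],-1],[[0,0,-0.04],[0,0,0],-1],[[0,0,-0.03],[0,0,0],-1],[[0,0,0],[0,0,0],-1],[[0,0,0],[0,0,0],-1]]'
```

```text
clock: 15.6
tool_pos: [0.4525, -0.2857, 0.154]
orientation: [-180.0, 0.0, 9.7]
force: [-0.4, -0.3, -0.5]
opening: 0.0119
gripper_force: 29.7
clock: 16.1
tool_pos: [0.4534, -0.2851, 0.055]
orientation: [180.0, 0.1, 9.9]
force: [0.8, -0.2, 0.6]
opening: 0.0116
gripper_force: 29.7
```

```bash
python3 -m crank '[[[0,0,-0.02],[0,0,0],-1],[[0,0,-0.015],[0,0,0],-1],[[0,0,-0.003],[0,0,0],-1],[[0,0,0],[0,0,0],-1],[[0,0,0],[0,0,0],-1]]'
python3 -m crank '[[[0,0,-0.001],[0,0,0],-1],[[0,0,0],[0,0,0],-0.6],[[0,0,0],[0,0,0],-0.4],[[0,0,0],[0,0,0],-0.4],[[0,0,0.02],[0,0,0],-0.4],[[0,0,0.04],[0,0,0],-0.4],[[0,0,0.05],[0,0,0],-0.4],[[0,0,0.05],[0,0,0],-0.4],[[-0.02,0.03,0.03],[0,0,0],-0.4],[[-0.02,0.05,0],[0,0,0],-0.3]]'
```

```text
clock: 16.6
tool_pos: [0.4543, -0.2858, 0.0182]
orientation: [179.9, -0.1, 9.8]
force: [-0.0, -0.8, -0.9]
opening: 0.0114
gripper_force: 29.7
clock: 17.6
tool_pos: [0.4168, -0.2101, 0.2099]
orientation: [179.8, -0.4, 9.7]
force: [0.5, 1.5, 0.0]
opening: 0.029
gripper_force: 0.0
```

```bash
python3 -m crank '[[[0,0.05,0],[0,0,0],-0.3],[[0,0.05,0],[0,0,0],-0.3],[[0,0.05,0],[0,0,0],-0.3],[[0,0.05,0],[0,0,0],-0.3],[[0,0.05,0],[0,0,0],-0.3],[[0,0.05,0],[0,0,0],-0.3],[[0,0.05,0],[0,0,0],-0.3],[[0,0.05,0],[0,0,0],-0.3],[[0,0.05,0],[0,0,0],-0.3],[[-0.01,0.02,0],[0,0,0],-0.3],[[0,0,0],[0,0,0],-0.3],[[0,0,0],[0,0,0],-0.3]]'
cat >> h.py <<'E'
def look(n="wrist",box=(.30,.75,-.4,.5),lo=.044,hi=.066,amin=20):
    p,W=cloud(n); a=np.radians(6.1); R6=np.array([[np.cos(a),-np.sin(a)],[np.sin(a),np.cos(a)]])
    for b in blobs(W,lo,hi,box,amin):
        P=W[b]; v,u=np.nonzero(b); r=rect(P); print('px',u.mean().round(),v.mean().round(),'n',len(P),r,'mean',P.mean(0).round(4),'case',((r[0]-[543.9,-1.4])@R6).round(1))
    return p,W
E
python3 - <<'E'
from h import *
print(ctrl.get_obs()["tool_pos"])
look(); print(); look("side",(.4,.52,-.35,-.2),.03,.07,4)
E
```

```text
clock: 18.8
tool_pos: [0.4041, 0.2611, 0.2054]
orientation: [180.0, 0.0, 9.9]
force: [0.3, -0.1, 0.1]
opening: 0.0306
gripper_force: 0.0
[0.40413779 0.26107849 0.20537718]
px 290.0 14.0 n 490 (array([563.6, 249.3]), array([12. , 34.2]), 49.8) mean [0.5629 0.2495 0.051 ] case [ 46.2 247.2]
px 459.0 3.0 n 76 (array([601.1,  89.9]), array([8. , 5.3]), 83.0) mean [0.6011 0.0903 0.0497] case [66.6 84.7]
px 479.0 49.0 n 570 (array([565.4,  55.8]), array([21.2, 21.6]), 26.7) mean [0.5645 0.0582 0.0548] case [27.5 54.6]
px 182.0 49.0 n 405 (array([514.2, 350.8]), array([20.6, 21. ]), 5.9) mean [0.5141 0.3503 0.051 ] case [  7.9 353.4]
px 504.0 110.0 n 282 (array([514.3,   5.3]), array([21.2, 10.5]), 10.4) mean [0.514  0.0065 0.0524] case [-28.7   9.8]
px 237.0 189.0 n 277 (array([376.8, 272.4]), array([20.8, 20. ]), 9.6) mean [0.3775 0.2721 0.0509] case [-137.1  290. ]
```

```bash
python3 -m crank '[[[-0.014,0.006,-0.02],[0,0,-2],-0.1],[[-0.013,0.005,-0.03],[0,0,-2],-0.1],[[0,0,-0.04],[0,0,0],-0.1],[[0,0,-0.04],[0,0,0],-0.1],[[0,0,0],[0,0,0],-0.1],[[0,0,0],[0,0,0],-0.1]]'
```

```text
clock: 19.5
tool_pos: [0.3781, 0.2712, 0.0764]
orientation: [179.9, 0.0, 5.8]
force: [0.4, -0.2, 1.1]
opening: 0.0397
gripper_force: 0.0
```

```bash
python3 - <<'E'
from h import *
p,W=look("side",(.4,.54,-.38,-.2),.025,.08,4)
p,W=look("scene",(.4,.54,-.38,-.2),.025,.08,4)
p,W=look("wrist",(.33,.42,.2,.35))
E
```

```text
px 290.0 170.0 n 18 (array([ 465.1, -284.3]), array([ 5.1, 13.1]), 5.5) mean [ 0.4649 -0.2817  0.0435] case [-108.4 -272.9]
px 182.0 183.0 n 65 (array([ 453.3, -281.9]), array([36.3, 12.5]), 8.6) mean [ 0.4578 -0.2799  0.0459] case [-119.9 -269.3]
px 252.0 211.0 n 664 (array([376.9, 271.6]), array([20.7, 21. ]), 5.8) mean [0.3777 0.2719 0.0508] case [-137.   289.2]
```

Odd stamp stands in the tray at (0.453,-0.282). Grasping the first round stamp.

```bash
python3 -m crank '[[[-0.001,0.001,-0.03],[0,0,0],-0.1],[[0,0,-0.03],[0,0,0],-0.1],[[0,0,-0.01],[0,0,0],-0.1],[[0,0,0],[0,0,0],-0.1],[[0,0,0],[0,0,0],-1],[[0,0,0],[0,0,0],-1],[[0,0,0],[0,0,0],-1],[[0,0,0],[0,0,0],-1]]'
python3 -m crank '[[[0,0,0.02],[0,0,0],-1],[[0,0,0.04],[0,0,0],-1],[[0,0,0.04],[0,0,0],-1],[[0,0,0.04],[0,0,0],-1],[[0,0,0],[0,0,0],-1]]'
```

```text
clock: 20.45
tool_pos: [0.377, 0.2736, 0.0065]
orientation: [-179.9, -0.1, 5.8]
force: [-0.4, -0.2, 4.2]
opening: 0.021
gripper_force: 29.7
clock: 20.95
tool_pos: [0.3788, 0.2757, 0.1514]
orientation: [-179.6, -0.4, 5.9]
force: [-0.1, 0.6, -0.7]
opening: 0.0214
gripper_force: 29.6
```

```bash
python3 -m crank '[[[0.01,-0.018,0],[0,0,0],-1],[[0.016,-0.027,0],[0,0,0],-1],[[0.016,-0.027,0],[0,0,0],-1],[[0.016,-0.027,0],[0,0,0],-1],[[0.016,-0.027,0],[0,0,0],-1],[[0.016,-0.027,0],[0,0,0],-1],[[0.016,-0.027,0],[0,0,0],-1],[[0.016,-0.027,0],[0,0,0],-1],[[0.01,-0.018,0],[0,0,0],-1],[[0,0,-0.03],[0,0,0],-1],[[0,0,-0.03],[0,0,0],-1],[[0,0,0],[0,0,0],-1]]'
python3 -m crank '[[[0,0,0],[0,0,0],-1],[[0,0,0],[0,0,0],-1]]'
```

```text
clock: 22.15
tool_pos: [0.5054, 0.0465, 0.082]
orientation: [179.9, 0.4, 5.7]
force: [-0.2, 0.1, -0.9]
opening: 0.0211
gripper_force: 29.6
clock: 22.35
tool_pos: [0.5095, 0.0484, 0.0871]
orientation: [-180.0, -0.1, 5.8]
force: [0.3, -0.6, 0.1]
opening: 0.0213
gripper_force: 29.6
```

```bash
python3 -m crank '[[[0.001,0.002,-0.025],[0,0,0],-1],[[0,0,-0.02],[0,0,0],-1],[[0,0,-0.015],[0,0,0],-1],[[0,0,-0.008],[0,0,0],-1],[[0,0,-0.003],[0,0,0],-1],[[0,0,0],[0,0,0],-1],[[0,0,0],[0,0,0],-1]]'
```

```text
clock: 23.05
tool_pos: [0.5103, 0.0503, 0.0156]
orientation: [-180.0, -0.1, 5.8]
force: [0.0, -0.2, 0.2]
opening: 0.0215
gripper_force: 29.6
```

Down the last 3 mm, release, lift and go to the second stamp (0.514, 0.351).

```bash
python3 -m crank '[[[0,0,-0.0025],[0,0,0],-1],[[0,0,0],[0,0,0],-1],[[0,0,0],[0,0,0],-0.5],[[0,0,0],[0,0,0],-0.32],[[0,0,0],[0,0,0],-0.32],[[0,0,0.02],[0,0,0],-0.32],[[0,0,0.04],[0,0,0],-0.32],[[0,0,0.04],[0,0,0],-0.3],[[0,0,0.04],[0,0,0],-0.2],[[0,0.03,0.03],[0,0,0],-0.1],[[-0.01,0.05,0],[0,0,0],-0.1],[[-0.01,0.05,0],[0,0,0],-0.1]]'
python3 -m crank '[[[-0.01,0.05,0],[0,0,0],-0.1],[[-0.01,0.05,0],[0,0,0],-0.1],[[0,0.05,0],[0,0,0],-0.1],[[0,0.01,0],[0,0,0],-0.1],[[0,0,0],[0,0,0],-0.1],[[0,0,0],[0,0,0],-0.1]]'
python3 - <<'E'
from h import *
look()
E
```

```text
clock: 24.25
tool_pos: [0.49, 0.1792, 0.1834]
orientation: [-179.9, -0.1, 5.7]
force: [1.3, 0.5, -1.2]
opening: 0.0397
gripper_force: 0.0
clock: 24.85
tool_pos: [0.4699, 0.3354, 0.1816]
orientation: [179.9, 0.1, 5.8]
force: [0.0, -1.4, 1.1]
opening: 0.0394
gripper_force: 0.0
px 222.0 8.0 n 269 (array([622.8, 379.2]), array([11.6, 46.6]), 5.6) mean [0.6205 0.376  0.055 ] case [118.9 370.1]
px 347.0 89.0 n 496 (array([563.8, 249.5]), array([12.3, 34. ]), 50.4) mean [0.5639 0.2501 0.0508] case [ 46.4 247.4]
px 239.0 129.0 n 365 (array([514.4, 351.3]), array([21.1, 20.4]), 4.6) mean [0.5149 0.351  0.0511] case [  8.1 353.8]
```

```bash
python3 -m crank '[[[0.015,0.008,0],[0,0,0],-0.1],[[0.015,0.008,0],[0,0,0],-0.1],[[0.0145,0,-0.03],[0,0,0],-0.1],[[0,0,-0.04],[0,0,0],-0.1],[[0,0,-0.03],[0,0,0],-0.1],[[0,0,0],[0,0,0],-0.1],[[0,0,0],[0,0,0],-0.1]]'
```

```text
clock: 25.6
tool_pos: [0.5154, 0.3511, 0.0829]
orientation: [180.0, -0.0, 5.7]
force: [-0.4, 0.5, 0.5]
opening: 0.0394
gripper_force: 0.0
```

```bash
python3 -m crank '[[[0,0,-0.03],[0,0,0],-0.1],[[0,0,-0.03],[0,0,0],-0.1],[[-0.001,0,-0.016],[0,0,0],-0.1],[[0,0,0],[0,0,0],-0.1],[[0,0,0],[0,0,0],-1],[[0,0,0],[0,0,0],-1],[[0,0,0],[0,0,0],-1],[[0,0,0],[0,0,0],-1]]'
python3 -m crank '[[[0,0,0.02],[0,0,0],-1],[[0,0,0.04],[0,0,0],-1],[[0,0,0.04],[0,0,0],-1],[[0,0,0.04],[0,0,0],-1],[[0,-0.02,0],[0,0,0],-1],[[0,-0.035,0],[0,0,0],-1],[[0,-0.035,0],[0,0,0],-1],[[0,-0.035,0],[0,0,0],-1],[[0,-0.035,0],[0,0,0],-1],[[0,-0.035,0],[0,0,0],-1],[[0,-0.035,0],[0,0,0],-1],[[0,-0.035,0],[0,0,0],-1]]'
python3 -m crank '[[[0,-0.035,0],[0,0,0],-1],[[0,-0.035,0],[0,0,0],-1],[[0,-0.035,0],[0,0,0],-1],[[0,-0.025,0],[0,0,0],-1],[[0,0,0],[0,0,0],-1],[[0,0,0],[0,0,0],-1]]'
```

```text
clock: 26.4
tool_pos: [0.5147, 0.3529, 0.0078]
orientation: [-179.9, -0.1, 5.8]
force: [-0.0, -0.5, 6.4]
opening: 0.0211
gripper_force: 29.7
clock: 27.6
tool_pos: [0.5135, 0.0856, 0.1463]
orientation: [-180.0, -0.0, 5.8]
force: [1.7, 0.1, -1.0]
opening: 0.0212
gripper_force: 29.7
clock: 28.2
tool_pos: [0.5136, -0.0435, 0.1462]
orientation: [-180.0, -0.0, 5.7]
force: [0.5, -0.3, -0.7]
opening: 0.0211
gripper_force: 29.7
```

```bash
python3 -m crank '[[[0.0085,-0.015,0],[0,0,0],-1],[[0,0,-0.03],[0,0,0],-1],[[0,0,-0.03],[0,0,0],-1],[[0,0,0],[0,0,0],-1],[[0,0,0],[0,0,0],-1]]'
```

```text
clock: 28.7
tool_pos: [0.5224, -0.0575, 0.0865]
orientation: [180.0, 0.1, 5.9]
force: [-0.1, -0.4, -0.4]
opening: 0.021
gripper_force: 29.7
```

```bash
python3 - <<'E'
from h import *
p,W=look("wrist",(.45,.6,-.18,.12)); look("wrist",(.45,.56,-.18,-.07),.07,.12); cv2.imwrite("pics/w5.png",p)
E
```

```text
px 100.0 134.0 n 949 (array([566. ,  54.5]), array([21.1, 20.9]), 49.7) mean [0.5667 0.0526 0.0557] case [27.9 53.2]
px 306.0 192.0 n 177 (array([537.7, -97.9]), array([ 6.3, 13.8]), 36.3) mean [ 0.5389 -0.097   0.0554] case [-16.4 -95.3]
px 177.0 206.0 n 743 (array([516.3,  -1.6]), array([20.9, 21. ]), 14.9) mean [ 0.518  -0.0024  0.0557] case [-27.5   2.7]
px 111.0 208.0 n 802 (array([509.8,  48.1]), array([20.5, 21.2]), 4.9) mean [0.5112 0.0468 0.0554] case [-28.6  52.8]
px 319.0 221.0 n 842 (array([ 524.2, -106.1]), array([36.2, 12. ]), 29.1) mean [ 0.5244 -0.106   0.0734] case [ -30.7 -102. ]
px 276.0 221.0 n 201 (array([529.3, -73.3]), array([15.7,  6.5]), 0.6) mean [ 0.5298 -0.0728  0.0932] case [-22.2 -69.9]
```

View pics/w5.png

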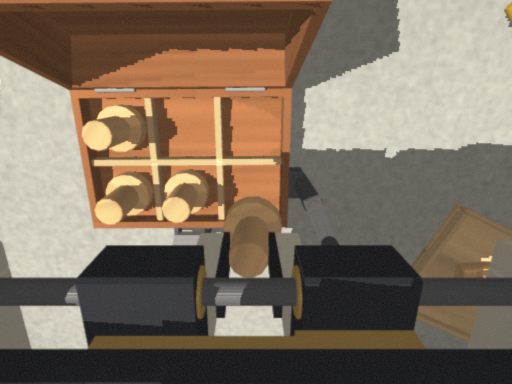

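The picture shows three round stamps in their compartments and the held one over the front -y compartment at (250,225); that compartment is free. Lowering.

```bash
python3 -m crank '[[[0,-0.001,-0.025],[0,0,0],-1],[[0,0,-0.02],[0,0,0],-1],[[0,0,-0.015],[0,0,0],-1],[[0,0,-0.008],[0,0,0],-1],[[0,0,-0.003],[0,0,0],-1],[[0,0,-0.001],[0,0,0],-1],[[0,0,0],[0,0,0],-1]]'
```

```text
clock: 29.5
tool_pos: [0.523, -0.0588, 0.0149]
orientation: [-180.0, -0.1, 5.8]
force: [-0.1, -0.0, 0.0]
opening: 0.0214
gripper_force: 29.7
```

```bash
python3 -m crank '[[[0,0,-0.0012],[0,0,0],-1],[[0,0,0],[0,0,0],-1],[[0,0,0],[0,0,0],-0.5],[[0,0,0],[0,0,0],-0.36],[[0,0,0],[0,0,0],-0.36],[[0,0,0.02],[0,0,0],-0.36],[[0,0,0.04],[0,0,0],-0.36],[[0,0,0.04],[0,0,0],-0.5],[[-0.02,0.02,0.04],[0,0,0],-0.7],[[-0.02,0.03,0.04],[0,0,0],-1],[[-0.02,0.01,0.03],[0,0,0],-1],[[0,0,0],[0,0,0],-1]]'
python3 - <<'E'
from h import *
p,W=look("wrist",(.40,.75,-.18,.3)); print(); look("scene",(.3,.6,.15,.45),.03,.066,15);cv2.imwrite("pics/w6.png",p)
p,W=cloud("scene"); m=(abs(W[...,1])<.1)&(W[...,0]>.58)&(W[...,0]<.75)&(W[...,2]>.03); P=W[m]
for z in np.arange(.04,.15,.01):
    Q=P[abs(P[:,2]-z)<.005]; print(z.round(2),len(Q),Q.max(0).round(3) if len(Q) else '',Q.min(0).round(3) if len(Q) else '')
E
```

```text
clock: 30.7
tool_pos: [0.4641, 0.0003, 0.2245]
orientation: [-179.9, -0.4, 5.9]
force: [0.6, 0.0, 0.4]
opening: 0.0011
gripper_force: 0.0
px 180.0 19.0 n 183 (array([613.9,  90.5]), array([31. ,  6.6]), 6.7) mean [0.6107 0.0883 0.0547] case [79.4 83.9]
px 338.0 17.0 n 210 (array([631.8, -74.2]), array([31.1,  6.2]), 6.6) mean [ 0.6288 -0.0728  0.0546] case [ 79.7 -81.7]
px 31.0 52.0 n 508 (array([564.1, 248.8]), array([13.4, 34.8]), 49.4) mean [0.5639 0.2471 0.0504] case [ 46.7 246.6]
px 210.0 70.0 n 357 (array([565.6,  55. ]), array([21.1, 21. ]), 78.2) mean [0.5654 0.0545 0.0568] case [27.6 53.8]
px 342.0 114.0 n 71 (array([534.7, -95.7]), array([ 5.6, 13.6]), 85.8) mean [ 0.5349 -0.0946  0.0551] case [-19.2 -92.8]
px 256.0 122.0 n 297 (array([515.8,  -1.1]), array([21.2, 20.6]), 18.3) mean [ 0.5163 -0.0011  0.0568] case [-27.9   3.3]
px 308.0 122.0 n 320 (array([522.2, -59.6]), array([20.7, 20.7]), 4.0) mean [ 0.5224 -0.059   0.0563] case [-27.8 -55.6]
px 212.0 123.0 n 304 (array([509.1,  48.9]), array([21. , 20.8]), 37.6) mean [0.5097 0.0485 0.0568] case [-29.3  53.7]

px 341.0 237.0 n 80 (array([565.3, 251.7]), array([12.4, 35.6]), 48.3) mean [0.5684 0.2509 0.046 ] case [ 48.2 249.4]
0.04 67 [0.662 0.099 0.045] [ 0.643 -0.072  0.035]
0.05 76 [0.665 0.098 0.055] [ 0.646 -0.07   0.045]
0.06 71 [0.667 0.098 0.065] [ 0.649 -0.069  0.055]
0.07 83 [0.677 0.098 0.075] [ 0.651 -0.07   0.065]
0.08 87 [0.68  0.098 0.085] [ 0.654 -0.069  0.075]
0.09 82 [0.679 0.098 0.095] [ 0.655 -0.067  0.085]
0.1 85 [0.679 0.098 0.105] [ 0.659 -0.07   0.095]
0.11 80 [0.683 0.098 0.115] [ 0.663 -0.068  0.105]
0.12 281 [0.687 0.1   0.125] [ 0.644 -0.07   0.115]
0.13 683 [0.68  0.099 0.135] [ 0.625 -0.073  0.125]
0.14 54 [0.652 0.096 0.144] [ 0.63  -0.057  0.135]
```

View pics/w6.png

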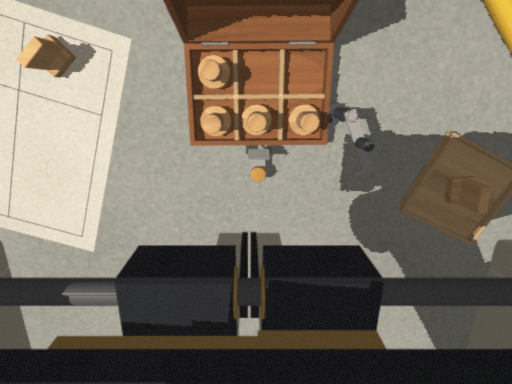

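All four round stamps stand in compartments (210,70), (213,122), (257,120), (305,121), with tops all at z 0.057; the odd one is in the tray, and only the spare is left on the sheet (47,55). Working out the lid-closing path.

```bash
python3 - <<'E'
import numpy as np
prev=None
for a in list(np.arange(1.9,-.01,-.1)):
    cx=58.5-105*np.cos(a)+44*np.sin(a)+9.5; z=22.5+105*np.sin(a)+44*np.cos(a)-29
    w=np.array([543.9+.9943*cx,-1.4+.1063*cx,z]); print(round(a,2),w.round(1),(w-prev).round(1) if prev is not None else ''); prev=w
E
python3 -m crank '[[[0.04,0.002,0],[0,0,0],-1],[[0.04,0.002,0],[0,0,0],-1],[[0.04,0.002,0],[0,0,0],-1],[[0.04,0.002,0],[0,0,0],-1],[[0.04,0.002,0],[0,0,0],-1],[[0.04,0.003,0],[0,0,0],-1],[[0,0,0],[0,0,0],-1],[[0,0,0],[0,0,0],-1]]'
```

```text
1.9 [686.7  13.9  78.6] 
1.8 [677.8  12.9  85.8] [-8.8 -0.9  7.1]
1.7 [668.3  11.9  92. ] [-9.5 -1.   6.2]
1.6 [658.3  10.8  97.2] [-10.1  -1.1   5.2]
1.5 [647.8   9.7 101.3] [-10.5  -1.1   4.2]
1.4 [636.9   8.5 104.5] [-10.9  -1.2   3.1]
1.3 [625.7   7.3 106.4] [-11.1  -1.2   2. ]
1.2 [614.5   6.1 107.3] [-11.3  -1.2   0.9]
1.1 [603.1   4.9 107. ] [-11.3  -1.2  -0.3]
1.0 [591.9   3.7 105.6] [-11.2  -1.2  -1.4]
0.9 [580.9   2.6 103.1] [-11.   -1.2  -2.5]
0.8 [570.2   1.4  99.5] [-10.7  -1.1  -3.6]
0.7 [5.598e+02 3.000e-01 9.480e+01] [-10.3  -1.1  -4.7]
0.6 [550.   -0.7  89.1] [-9.8 -1.  -5.7]
0.5 [540.9  -1.7  82.5] [-9.2 -1.  -6.6]
0.4 [532.4  -2.6  74.9] [-8.5 -0.9 -7.5]
0.3 [524.7  -3.5  66.6] [-7.7 -0.8 -8.4]
0.2 [517.9  -4.2  57.5] [-6.8 -0.7 -9.1]
0.1 [512.   -4.8  47.8] [-5.9 -0.6 -9.7]
-0.0 [507.1  -5.3  37.5] [ -4.9  -0.5 -10.3]
clock: 31.65
tool_pos: [0.7035, 0.011, 0.2158]
orientation: [180.0, 0.3, 5.7]
force: [-1.1, -0.5, 0.0]
opening: 0.0006
gripper_force: 0.0
```

```bash
python3 -m crank '[[[0.004,0.004,-0.03],[0,0,0],-1],[[0,0,-0.04],[0,0,0],-1],[[0,0,-0.04],[0,0,0],-1],[[0,0,-0.026],[0,0,0],-1],[[0,0,0],[0,0,0],-1],[[0,0,0],[0,0,0],-1]]'
```

```text
clock: 32.25
tool_pos: [0.7074, 0.0154, 0.0845]
orientation: [180.0, 0.0, 5.8]
force: [0.4, -0.5, 1.1]
opening: 0.0004
gripper_force: 0.0
```

```bash
python3 -m crank '[[[-0.010,-0.001,0],[0,0,0],-1],[[-0.010,-0.001,0],[0,0,0],-1],[[-0.0095,-0.001,0.004],[0,0,0],-1],[[-0.0095,-0.001,0.004],[0,0,0],-1],[[-0.010,-0.0011,0.005],[0,0,0],-1],[[-0.0105,-0.0011,0.004],[0,0,0],-1],[[-0.011,-0.0012,0.003],[0,0,0],-1],[[-0.011,-0.0012,0.002],[0,0,0],-1],[[0,0,0],[0,0,0],-1],[[0,0,0],[0,0,0],-1]]'
```

```text
clock: 33.25
tool_pos: [0.6257, 0.0073, 0.1059]
orientation: [180.0, 0.0, 5.8]
force: [2.1, 0.2, 2.5]
opening: 0.0005
gripper_force: 1.2
```

Force of about 3 N shows the lid is following (a≈1.3). Continuing.

```bash
python3 -m crank '[[[-0.0113,-0.0012,0.001],[0,0,0],-1],[[-0.0113,-0.0012,0],[0,0,0],-1],[[-0.0112,-0.0012,-0.0014],[0,0,0],-1],[[-0.011,-0.0012,-0.0025],[0,0,0],-1],[[-0.0107,-0.0011,-0.0036],[0,0,0],-1],[[-0.0103,-0.0011,-0.0047],[0,0,0],-1],[[-0.0098,-0.001,-0.0057],[0,0,0],-1],[[0,0,0],[0,0,0],-1],[[0,0,0],[0,0,0],-1]]'
```

```text
clock: 34.15
tool_pos: [0.5503, -0.0008, 0.0891]
orientation: [180.0, 0.0, 5.8]
force: [-0.5, -0.1, 3.3]
opening: 0.0007
gripper_force: 1.1
```

```bash
python3 -m crank '[[[-0.0092,-0.001,-0.0066],[0,0,0],-1],[[-0.0085,-0.0009,-0.0075],[0,0,0],-1],[[-0.0077,-0.0008,-0.0084],[0,0,0],-1],[[-0.0068,-0.0007,-0.0091],[0,0,0],-1],[[-0.0059,-0.0006,-0.0097],[0,0,0],-1],[[-0.008,-0.0005,-0.004],[0,0,0],-1],[[0,0,0],[0,0,0],-1],[[0,0,0],[0,0,0],-1]]'
```

```text
clock: 34.95
tool_pos: [0.5043, -0.0051, 0.0438]
orientation: [180.0, 0.0, 5.8]
force: [-0.8, -0.3, 2.6]
opening: 0.0006
gripper_force: 1.2
```

```bash
python3 -m crank '[[[-0.004,0,-0.002],[0,0,0],-1],[[-0.003,0,-0.002],[0,0,0],-1],[[0,0,-0.002],[0,0,0],-1],[[0,0,-0.001],[0,0,0],-1],[[0,0,0],[0,0,0],-1]]'
python3 -m crank '[[[0,0,-0.001],[0,0,0],-1],[[0,0,-0.001],[0,0,0],-1],[[0,0,0],[0,0,0],-1],[[0,0,0],[0,0,0],-1]]'
```

```text
clock: 35.45
tool_pos: [0.4978, -0.005, 0.0368]
orientation: [-180.0, -0.0, 5.8]
force: [2.2, 0.5, 2.6]
opening: 0.0005
gripper_force: 1.3
clock: 35.85
tool_pos: [0.4974, -0.0051, 0.0355]
orientation: [-180.0, 0.0, 5.8]
force: [-3.4, 2.8, 12.9]
opening: 0.0003
gripper_force: 6.6
```

```bash
python3 -m crank '[[[0,0,-0.001],[0,0,0],-1],[[0,0,0],[0,0,0],-1],[[0,0,0],[0,0,0],-1]]'
python3 -m crank '[[[0,0,0.02],[0,0,0],-1],[[-0.01,0,0.04],[0,0,0],-1],[[-0.02,0,0.05],[0,0,0],-1],[[-0.02,0,0.04],[0,0,0],-1],[[0,0,0.02],[0,0,0],-1],[[0,0,0],[0,0,0],-1]]'
python3 - <<'E'
from h import *
p,W=look("wrist",(.40,.70,-.18,.3),.06,.07); look("wrist",(.40,.70,-.18,.3),.093,.11)
E
```

```text
clock: 36.15
tool_pos: [0.4974, -0.0051, 0.0353]
orientation: [180.0, -0.0, 5.8]
force: [-6.9, 3.5, 24.3]
opening: 0.0003
gripper_force: 11.6
clock: 36.75
tool_pos: [0.4495, -0.0049, 0.2031]
orientation: [-179.9, -0.3, 5.8]
force: [-0.0, 0.9, -0.5]
opening: 0.0003
gripper_force: 0.0
px 256.0 75.0 n 21927 (array([543.6,  -0.8]), array([117.3, 173.5]), 6.2) mean [ 5.47e-01 -1.00e-04  6.60e-02] case [-0.2  0.6]
px 348.0 100.0 n 48 (array([534.3, -95.4]), array([ 6.5, 13.8]), 83.3) mean [ 0.5345 -0.0951  0.0653] case [-19.5 -92.4]
px 374.0 131.0 n 152 (array([ 508.5, -114.5]), array([10.8, 11.4]), 5.7) mean [ 0.5085 -0.1137  0.0988] case [ -47.2 -108.7]
```

The lid is shut flat at 66 mm over the whole face. Going back to the hasp knob at (0.5085,-0.114).

```bash
python3 -m crank '[[[0.012,-0.022,0],[0,0,5],-0.6],[[0.012,-0.022,0],[0,0,5],-0.6],[[0.012,-0.022,0],[0,0,5],-0.6],[[0.012,-0.022,0],[0,0,5],-0.6],[[0.011,-0.021,0],[0,0,0],-0.6],[[0,0,-0.03],[0,0,0],-0.6],[[0,0,-0.03],[0,0,0],-0.6],[[0,0,0],[0,0,0],-0.6],[[0,0,0],[0,0,0],-0.6]]'
```

```text
clock: 37.75
tool_pos: [0.5071, -0.1145, 0.1392]
orientation: [-180.0, 0.2, 25.8]
force: [0.5, 0.7, 0.4]
opening: 0.0178
gripper_force: 0.0
```

```bash
python3 -m crank '[[[0.0014,0.0005,-0.03],[0,0,0],-0.6],[[0,0,-0.03],[0,0,0],-0.6],[[0,0,-0.025],[0,0,0],-0.6],[[0,0,0],[0,0,0],-0.65],[[0,0,0],[0,0,0],-0.65]]'
python3 -m crank '[[[-0.0016,0.0039,0],[0,0,-8],-0.65],[[-0.001,0.0041,0],[0,0,-8],-0.65],[[-0.0004,0.0042,0],[0,0,-8],-0.65],[[0.0001,0.0042,0],[0,0,-8],-0.65],[[0.0007,0.0041,0],[0,0,-8],-0.65],[[0.0013,0.004,0],[0,0,-8],-0.65],[[0.0018,0.0038,0],[0,0,-8],-0.65]]'
python3 -m crank '[[[0.0023,0.0035,0],[0,0,-8],-0.65],[[0.0028,0.0031,0],[0,0,-8],-0.65],[[0.0032,0.0027,0],[0,0,-8],-0.65],[[0.0036,0.0022,0],[0,0,-8],-0.65],[[0.0038,0.0017,0],[0,0,-8],-0.65],[[0.004,0.0012,0],[0,0,-8],-0.65],[[0.0041,0.0006,0],[0,0,-4],-0.65],[[0.002,0.0002,0],[0,0,0],-0.65],[[0,0,0],[0,0,0],-0.65]]'
```

```text
clock: 38.25
tool_pos: [0.5103, -0.1137, 0.0566]
orientation: [180.0, -0.0, 25.8]
force: [-0.2, 0.0, 1.0]
opening: 0.0151
gripper_force: 0.0
clock: 38.95
tool_pos: [0.5121, -0.0852, 0.058]
orientation: [-179.9, -0.2, -30.5]
force: [0.8, -1.9, -0.8]
opening: 0.015
gripper_force: 0.7
clock: 39.85
tool_pos: [0.5332, -0.0708, 0.0572]
orientation: [179.7, -0.0, -82.2]
force: [-11.8, -1.5, 9.8]
opening: 0.0155
gripper_force: 5.9
```

Force of 12 N shows the hasp is at its stop. Lifting away and checking.

```bash
python3 -m crank '[[[-0.003,0,0],[0,0,0],-0.5],[[0,0,0],[0,0,0],-0.5],[[0,0,0.04],[0,0,0],-0.5],[[0,0,0.04],[0,0,0],-0.5],[[-0.02,0,0.05],[0,0,0],-0.5],[[-0.04,-0.02,0.02],[0,0,0],-0.5],[[-0.02,-0.01,0],[0,0,0],-0.5],[[0,0,0],[0,0,0],-0.5],[[0,0,0],[0,0,0],-0.5]]'
python3 - <<'E'
from h import *
p,W=look("wrist",(.40,.70,-.18,.3),.06,.07); look("wrist",(.40,.70,-.18,.3),.093,.11); cv2.imwrite("pics/w7.png",p)
look("scene",(.3,.6,.15,.45),.03,.066,15); look("scene",(.4,.54,-.38,-.2),.025,.08,4)
cv2.imwrite("pics/sc7.png",imaging.snapshot("scene")[0])
E
```

```text
clock: 40.75
tool_pos: [0.4552, -0.1002, 0.2032]
orientation: [-179.8, -0.0, -82.2]
force: [0.6, 0.5, 1.3]
opening: 0.0223
gripper_force: 0.0
px 178.0 157.0 n 40 (array([ 532.2, -104.7]), array([ 5.9, 13.9]), 56.4) mean [ 0.5322 -0.1052  0.0656] case [ -22.6 -101.5]
px 157.0 207.0 n 6854 (array([548.5, -43.9]), array([119.4,  89.7]), 7.8) mean [ 0.5519 -0.045   0.066 ] case [  0.1 -42.7]
px 170.0 197.0 n 130 (array([530.9, -71.1]), array([11.3, 11.2]), 51.9) mean [ 0.5305 -0.0721  0.099 ] case [-20.3 -67.9]
px 341.0 237.0 n 82 (array([566.5, 250.1]), array([14.2, 36.2]), 49.0) mean [0.5686 0.2508 0.0457] case [ 49.2 247.7]
px 183.0 183.0 n 69 (array([ 453.3, -281.7]), array([37.8, 12.8]), 9.3) mean [ 0.4587 -0.2795  0.0454] case [-119.9 -269.1]
```

View pics/w7.png

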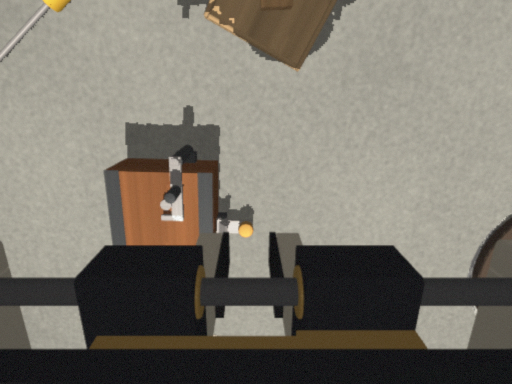

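View pics/sc7.png

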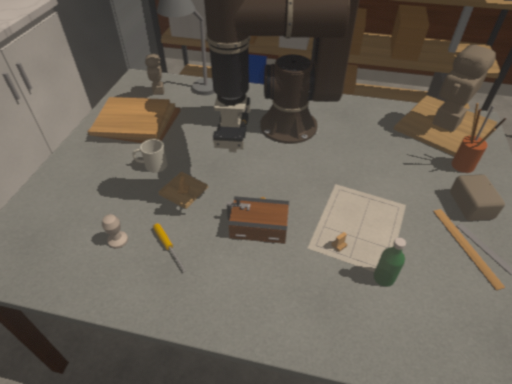

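The pictures show the lid shut, the hasp over it (knob (170,197), at case (-20.3,-67.9), which is angle 0) and the bystanders unmoved; only the square stamp is on the sheet at (341,241). Handing in.

```bash
python3 -c "
from plant import close_job; print(close_job())"
```

```text
the job is handed in; nothing more can be done
None
```

Job handed in at about 41 s on the robot's clock: the odd square stamp is in the tray, both round stamps from the sheet are in the case, the lid is shut, and the hasp is back at 0; the system returned no verdict.

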